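# Load the analyser's sample carrier with the control and the samples in order

## Robot

A 6-joint arm with a two-finger parallel gripper is mounted at the origin on a cart in front of the work surface, level with it; the furniture and walls round the work are solid. World frame = base frame: x ahead of the robot, y to its left, z up, the work surface at z = 0. Lengths are in m, angles in rad, forces in N, time in s.
With the tool pointing down it reaches from about 0.25 to 0.725 m from the base axis. Payload 4 kg.
Tool frame: the origin (TCP) lies between the finger pads; the fingertips stand 8 mm ahead of it and the grasp point (between the pads) lies 11 mm behind it; z points along the fingers, y is the line along which they close (so a half turn about z gives the same grasp; the last joint's range is limited). The gripper opens to 85 mm and grips with 20 to 120 N. Pads are 22 mm wide; open, the fingers measure 114 mm over their backs; the gripper's body (76 mm by 85 mm) begins 54 mm behind the grasp point. The pads swing forward as they close: fully open they stand 13 mm farther back than shut.
Start: joints at [-1.16, 0.241, 0.005, 1.335, 0, 1.571], TCP at [0.2, -0.458, 0.239] pointing down, gripper open.
Joint ranges: [-2.72, 2.72], [-1.05, 1.87], [-1.09, 1.28], [-1.99, 2.15], [-1.42, 1.44], [-3.14, 3.14]. Speed limits (rad/s): [2.79, 2.79, 3.14, 3.14, 3.14, 3.14].

## Interface

Orientations are given as a unit quaternion [x, y, z, w].
In Python, from cell import r, imaging, ticket gives the robot as it stands.
- The arm moves only by the tool jog_arm, never from a script. Its argument "increments" is a list of rows, each a list of 2 entries, a list of its own where there are three numbers: the shift along the tool's x, y, z in mm, then the turn, a rotation vector about the tool's x, y, z in degrees. A call has 1 to 8 rows; each row is the pose to reach, as a shift and turn from the pose commanded when the call began, along the tool's axes at that moment; what a row does not reach only later rows make up. A row lasts 1/12 s, in which the tool goes at most 41.7 mm and 7.16 degrees, less where a joint would pass 70% of its speed; a pose out of reach is approached as far as the arm can. A call with a gripper value outside its range is refused whole. "hand" is the finger opening in mm, from 0 to 85.4, set as the call begins (left out, the last holds). The fingers move at their own pace and stop on an object; "newtons" is the grip in N (left out, the last holds). Time passes only in rows, so rows that repeat a pose let the fingers close. It gives the time, the measured TCP pose, the force, the opening and the grip force at its end, in the units of the state.
- r.state(): the state, without advancing time (a new reading comes with each control period).
- imaging.get_image(name): name is "side" or "top"; returns (picture, depth): 420x560x3 uint8, red, green, blue; 420x560 float32, m along the optical axis (not along the pixel's ray), 0 where there is no reading.
- imaging.get_calibration(name): a dict with "intrinsics" (3x3 intrinsics, pixels), "rvec" (rotation vector, rad) and "tvec" (3), from world to camera coordinates, as OpenCV has them. Camera axes: x right, y down, z forward; pixel columns grow to the right and rows downward; lengths in m; the calibration is good to about 2 mm. A picture is of the moment at which its call begins. get_calibration takes no time and is no camera call.
- ticket.sign_off(): hands the job in; it is judged then, once.
The state is a dict: "time": time; "q": joint angles; "joint_velocities": joint speeds; "joint_torque": joint torques, N m; "tcp_pos": TCP position; "ee_rot": TCP orientation; "force": force on the tool from outside, world axes, zero at the start; "wrist_torque": the same for the moment, N m; "opening": finger opening in m; "gripper_force": force on a finger pad.
Only numpy, scipy, OpenCV 4.12 (cv2) and the standard library are available. Lean on these libraries where they do the work, as an engineer would, in place of code of your own. Each camera call takes 0.05 s, during which the arm holds its last target. There are 200 camera calls.

## Task

Load the analyser's sample carrier: the short control tube goes into the position next to the finger loop, and the four gold-capped sample tubes from the bench rack fill the positions after it in the same order as they stand in the rack, the one next to the rack's sloping plate coming directly after the control. Stand every tube fully down in its pocket of the carrier and keep all tubes upright on the way. Leave the timer and the dropper bottle where they are.

Things in the scene. Friction and masses are not known exactly. Their poses are not given: they have to be found in the camera images.
- sample_carrier: Analyser sample carrier: fixed grey block 172 x 40 x 42 mm high, five square pockets in a row, white level finger loop at one end (to x = 108 mm); turned any way. Origin: underside centre; x along the row to the loop, z up. Pockets at x = +68 (position 1, at the loop), +34, 0, -34, -68 mm, y = 0; 28 mm wide at the mouth (z = 42), narrowing to 15 mm at z = 22, floor at z = 5 mm
- bench_rack: Bench rack: fixed white open rack 178 x 44 x 58 mm high, five 17 mm holes in a row, sloping white plate at one end (to x = 108 mm). May be turned any way. Origin: centre of underside; x along the row towards the plate, z up. Holes at x = +68 (position 1, at the plate), +34, 0, -34, -68 mm, y = 0; floor at z = 5 mm. Tubes stand in positions 1 to 4, 5 is empty
- control_tube: The control tube: short white tube standing by itself on the worktop, 75 mm tall; body 13.6 mm across, broad ribbed white screw cap 18 mm across over the top 16 mm (59 to 75 mm up), about 14 g. Origin: centre of its flat foot, z up
- tube_1: Sample tube 1: glass sample tube with a gold-coloured cap, 97 mm tall; body 13 mm across, cap 15 mm across over the top 18 mm (79 to 97 mm up), about 13 g. Origin: centre of its flat foot, z up through the cap. At the start it stands in position 1 of the bench rack, its foot 5 mm above the worktop (first, next to the sloping plate)
- tube_2: Sample tube 2: glass sample tube with a gold-coloured cap, 97 mm tall; body 13 mm across, cap 15 mm across over the top 18 mm (79 to 97 mm up), about 13 g. Origin: centre of its flat foot, z up through the cap. At the start it stands in position 2 of the bench rack, its foot 5 mm above the worktop (second)
- tube_3: Sample tube 3: glass sample tube with a gold-coloured cap, 97 mm tall; body 13 mm across, cap 15 mm across over the top 18 mm (79 to 97 mm up), about 13 g. Origin: centre of its flat foot, z up through the cap. At the start it stands in position 3 of the bench rack, its foot 5 mm above the worktop (third)
- tube_4: Sample tube 4: glass sample tube with a gold-coloured cap, 97 mm tall; body 13 mm across, cap 15 mm across over the top 18 mm (79 to 97 mm up), about 13 g. Origin: centre of its flat foot, z up through the cap. At the start it stands in position 4 of the bench rack, its foot 5 mm above the worktop (fourth, beside the empty hole)
- timer: Bystander: white bench timer with a red knob, 62 x 62 mm, 46 mm high, standing loose on the worktop. Origin: centre of its underside
- dropper_bottle: Bystander: small white dropper bottle with a blue cap, 22 mm across, 62 mm tall, standing loose on the worktop. Origin: centre of its foot
There are look-alikes about, which are no part of the job. Leave any pink or red look-alike of the control_tube alone.

How it is judged:
At the end, for the whole second after the job is handed in: Control tube in carrier position 1 (at the loop), sample tubes 1 to 4 in positions 2 to 5: each within 8 mm of its pocket along and across the carrier, its foot under 10 mm above the carrier's underside (pocket floor: 5 mm), tilted under 0.2 rad, released and at rest (x of control_tube in the frame of sample_carrier between 0.06 and 0.076 m and y of control_tube in the frame of sample_carrier between -0.008 and 0.008 m and z of control_tube in the frame of sample_carrier between 0 and 0.01 m and angle between each of control_tube, tube_1, tube_2, tube_3, tube_4's own z axis and vertical below 0.2 rad and linear speed of each of control_tube, tube_1, tube_2, tube_3, tube_4 below 0.02 m/s and x of tube_1 in the frame of sample_carrier between 0.026 and 0.042 m and y of tube_1 in the frame of sample_carrier between -0.008 and 0.008 m and z of tube_1 in the frame of sample_carrier between 0 and 0.01 m and x of tube_2 in the frame of sample_carrier between -0.008 and 0.008 m and y of tube_2 in the frame of sample_carrier between -0.008 and 0.008 m and z of tube_2 in the frame of sample_carrier between 0 and 0.01 m and x of tube_3 in the frame of sample_carrier between -0.042 and -0.026 m and y of tube_3 in the frame of sample_carrier between -0.008 and 0.008 m and z of tube_3 in the frame of sample_carrier between 0 and 0.01 m and x of tube_4 in the frame of sample_carrier between -0.076 and -0.06 m and y of tube_4 in the frame of sample_carrier between -0.008 and 0.008 m and z of tube_4 in the frame of sample_carrier between 0 and 0.01 m); the robot touches nothing.
It fails at once if a tube is tipped over (more than 0.8 rad from upright) (angle between any of control_tube, tube_1, tube_2, tube_3, tube_4's own z axis and vertical above 0.8 rad).
It fails at once if the timer is moved by more than 15 mm (distance of timer from where it was at the start of the episode above 0.015 m).
It fails at once if the dropper bottle is moved by more than 15 mm or tipped (distance of dropper_bottle from where it was at the start of the episode above 0.015 m or angle between dropper_bottle's own z axis and vertical above 0.5 rad).
It also fails if it takes over 118 s, if anything falls off the work surface, if the arm or the gripper's body presses on something with over 40 N, if the wrist force passes 120 N, or if a joint passes its speed limit or range.

## Working session

There is one attempt and no reset: what is moved stays moved. The work goes in short steps, Python scripts to look and compute and a tool call to move; the robot and the scene stay as the last step left them, time stands still between calls to the robot, and variables do not carry over. Pictures are saved under pics/ and viewed, at most 14 in all, crops included, and the job is handed in when it is done.

Besides the shell and the picture viewer there is one more tool, called after ">>>" as name(argument=value, ...), one argument or row to a line, values as JSON. jog_arm: Moves the arm, as the interface text tells. Its arguments: {"type":"object","properties":{"increments":{"type":"array","items":{"type":"array"}},"hand":{"type":"number"},"newtons":{"type":"number"}},"required":["increments"]}

```bash
mkdir -p pics; ls
python3 - <<'E'
from cell import r, imaging, ticket
import cv2,numpy as np
for n in("top","side"):
    p,d=imaging.get_image(n); cv2.imwrite(f"pics/{n}0.png",p[:,:,::-1]); np.save(f"pics/{n}0.npy",d)
    c=imaging.get_calibration(n); R=cv2.Rodrigues(np.array(c["rvec"],float))[0]
    print(n,c["intrinsics"],"cam",-R.T@np.array(c["tvec"]).ravel(),R.round(2).tolist())
s=r.state();print(s)
E
```

```text
pics
top [[422.02623099   0.         281.39057145]
 [  0.         422.02623099 205.6015128 ]
 [  0.           0.           1.        ]] cam [ 0.46989522 -0.00276599  1.25767055] [[0.03, -1.0, 0.01], [-1.0, -0.03, -0.08], [0.08, -0.01, -1.0]]
side [[421.26987577   0.         286.16407106]
 [  0.         421.26987577 208.5126861 ]
 [  0.           0.           1.        ]] cam [0.42819706 0.71077732 0.62070814] [[-0.98, -0.18, 0.01], [-0.12, 0.6, -0.79], [0.14, -0.78, -0.61]]
{'time': 0.1, 'q': array([-1.16000503e+00,  2.41337944e-01,  3.86758252e-03,  1.33519965e+00,
        6.15923668e-06,  1.57078592e+00]), 'joint_velocities': array([ 0.00156377, -0.00228968,  0.0043709 ,  0.0005093 ,  0.00160118,
        0.00164891]), 'joint_torque': array([ 7.84695440e-04, -3.73138404e+01,  2.53010201e+01,  1.08611182e-02,
       -6.88336922e-05, -1.56709664e-06]), 'tcp_pos': array([ 0.19945094, -0.4579009 ,  0.23850511]), 'ee_rot': array([ 9.78978876e-01,  2.03959513e-01, -1.88053274e-04, -9.17777971e-04]), 'force': array([ 0.65798757, -0.06734332,  0.54150606]), 'wrist_torque': array([0.02192366, 0.07130751, 0.04864558]), 'gripper_force': 0.0, 'opening': 0.08508084683796419}
```

View pics/top0.png

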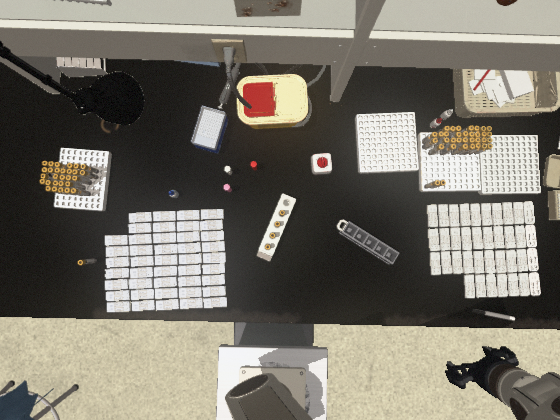

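View pics/side0.png

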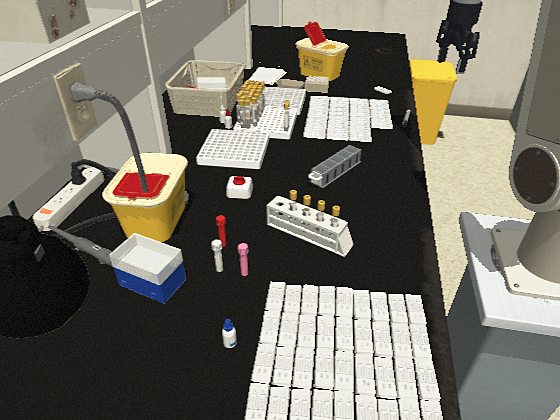

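The top view shows the carrier at about (368,242) with its loop at (342,226). The rack is at about (276,228), its empty hole at the upper end (287,202) and its sloping plate at the lower end (262,258). The white control tube is at (228,169), with look-alikes at (253,164) red and (227,188) pink. The side view agrees: control tube (218,255), plate at the robot end.

```bash
cat > h.py <<'E'
import cv2,numpy as np
from cell import r, imaging, ticket
def cal(n):
    c=imaging.get_calibration(n); return np.array(c["intrinsics"]),cv2.Rodrigues(np.array(c["rvec"],float))[0],np.array(c["tvec"],float).ravel()
def world(n,d):
    K,R,t=cal(n); v,u=np.mgrid[:d.shape[0],:d.shape[1]]
    P=np.stack([(u-K[0,2])/K[0,0]*d,(v-K[1,2])/K[1,1]*d,d],-1); return (P-t)@R
def ray(n,uv,z):
    K,R,t=cal(n); uv=np.atleast_2d(uv).astype(float)
    D=np.c_[(uv-K[:2,2])/K[0,0],np.ones(len(uv))]@R; C=-R.T@t
    return C+D*((z-C[2])/D[:,2])[:,None]
def proj(n,X):
    K,R,t=cal(n); return cv2.projectPoints(np.atleast_2d(X).astype(float),cv2.Rodrigues(R)[0],t,K,None)[0][:,0]
E
python3 - <<'E'
from h import *
for n in("top","side"):
    p=cv2.imread(f"pics/{n}0.png");d=np.load(f"pics/{n}0.npy");W=world(n,d);h=cv2.cvtColor(p,cv2.COLOR_BGR2HSV)
    H=W[...,2]; roi=(W[...,1]<.25)&(W[...,1]>-.4)&(W[...,0]>.25)&(W[...,0]<.8)&(d>0)
    gold=(h[...,0]>12)&(h[...,0]<30)&(h[...,1]>110)&(h[...,2]>90)&roi&(H>.06)&(H<.13)
    white=(h[...,1]<70)&(h[...,2]>100)&roi&(H>.05)&(H<.12)
    for nm,m in(("gold",gold),("white",white),("mid",roi&(H>.034)&(H<.050))):
        k,l,s,c=cv2.connectedComponentsWithStats(m.astype(np.uint8))
        for i in range(1,k):
            if s[i,4]<6: continue
            q=W[l==i]; print(n,nm,s[i].tolist(),c[i].round(1),np.median(q,0).round(4),"z",np.percentile(q[:,2],[5,95]).round(3))
    a,b=((200,140),(420,275)) if n=="top" else ((190,130),(380,290))
    im=cv2.resize(p[a[1]:b[1],a[0]:b[0]],None,fx=3.6 if n=="top" else 3.6,fy=3.6,interpolation=cv2.INTER_CUBIC);cv2.imwrite(f"pics/{n}0c.png",im)
E
```

```text
top gold [252, 125, 12, 1, 12] [257.5 125. ] [0.79   0.0593 0.071 ] z [0.067 0.076]
top gold [267, 124, 21, 2, 27] [276.3 124.4] [0.7935 0.0065 0.0712] z [0.061 0.079]
top gold [280, 210, 5, 5, 17] [281.8 212.2] [ 0.5409 -0.0166  0.1016] z [0.097 0.105]
top gold [275, 222, 5, 5, 17] [277.  223.8] [ 0.5077 -0.0039  0.1013] z [0.097 0.104]
top gold [270, 233, 5, 5, 17] [272.  235.1] [0.4771 0.009  0.1019] z [0.097 0.106]
top gold [265, 244, 5, 6, 16] [267.1 246.5] [0.4456 0.0218 0.1014] z [0.098 0.105]
top white [245, 117, 7, 5, 16] [248.6 118.6] [0.7949 0.082  0.1187] z [0.116 0.12 ]
top white [259, 117, 20, 5, 37] [267.8 118.7] [0.7957 0.0312 0.1183] z [0.117 0.12 ]
top white [191, 119, 32, 31, 696] [206.7 132.7] [0.7614 0.2021 0.0802] z [0.075 0.084]
top white [253, 118, 5, 4, 9] [254.2 118.9] [0.794  0.0672 0.1187] z [0.117 0.12 ]
top white [224, 166, 7, 7, 38] [227.2 168.8] [0.6604 0.1415 0.0734] z [0.06  0.077]
top white [224, 187, 4, 3, 11] [225.6 187.9] [0.6058 0.1423 0.0744] z [0.072 0.078]
top white [259, 193, 37, 63, 826] [276.9 224.3] [ 0.5076 -0.0033  0.057 ] z [0.054 0.06
[... 1774 characters left out ...]
.0591 0.043 ] z [0.035 0.049]
side mid [267, 207, 6, 7, 28] [269.1 210.2] [ 0.5923 -0.0157  0.0407] z [0.035 0.049]
side mid [303, 222, 4, 2, 6] [304.5 222.5] [0.5092 0.004  0.0364] z [0.034 0.039]
side mid [336, 225, 14, 18, 110] [342.7 235. ] [0.4239 0.0375 0.0411] z [0.035 0.047]
side mid [317, 227, 5, 3, 8] [318.8 228. ] [0.4771 0.0161 0.0352] z [0.035 0.037]
side mid [219, 228, 7, 7, 38] [221.8 231.2] [0.6737 0.0747 0.0419] z [0.036 0.048]
side mid [215, 252, 7, 9, 42] [218.2 256.3] [0.6583 0.1486 0.0426] z [0.035 0.049]
side mid [241, 257, 7, 8, 39] [244.2 260.4] [0.6062 0.1485 0.0411] z [0.035 0.048]
side mid [131, 262, 53, 29, 320] [159.5 279.3] [0.7339 0.2331 0.0418] z [0.035 0.049]
```

View pics/top0c.png

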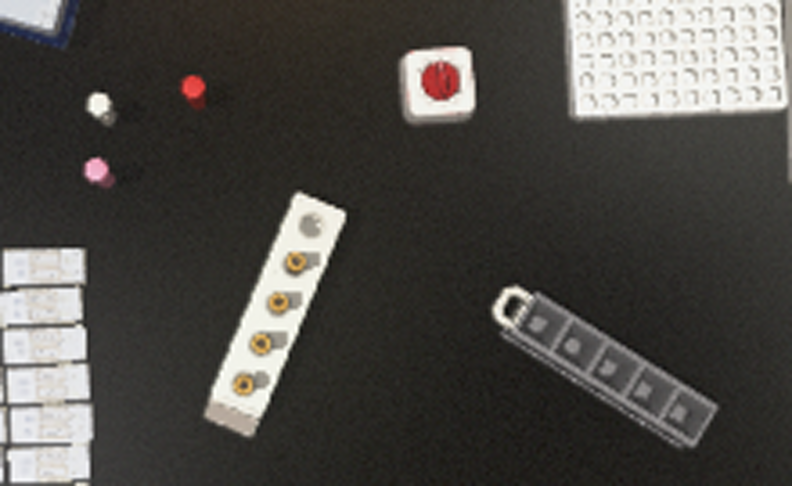

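View pics/side0c.png

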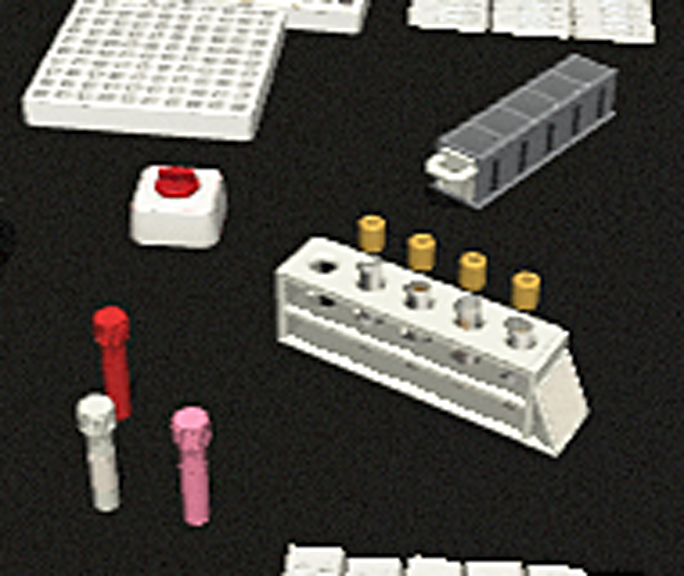

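The crops confirm it: caps run up the rack from the plate end, (244,384), (261,343), (278,302), (296,262) in the crop. The carrier's pocket bottoms run from (540,323) next to the loop to (678,412).

Run:
```python
from h import *
n="top";p=cv2.imread("pics/top0.png");d=np.load("pics/top0.npy");W=world(n,d);H=W[...,2]
def rect(m,z):
    k,l,s,c=cv2.connectedComponentsWithStats(m.astype(np.uint8)); i=1+np.argmax(s[1:,4])
    cn=max(cv2.findContours((l==i).astype(np.uint8),cv2.RETR_EXTERNAL,cv2.CHAIN_APPROX_NONE)[0],key=cv2.contourArea)[:,0].astype(np.float32)
    X=ray(n,cn,z)[:,:2]; R=cv2.minAreaRect((X*1000).astype(np.float32)); return R,cn
# carrier from mouth depth incl walls: all points z>.012 in area
box=(W[...,1]<-.15)&(W[...,1]>-.4)&(W[...,0]>.36)&(W[...,0]<.58)
for th in(.030,.036): print("carrier+loop",rect(box&(H>th)&(H<.06),.042)[0])
box=(W[...,1]<.1)&(W[...,1]>-.08)&(W[...,0]>.36)&(W[...,0]<.64)
print("rack",rect(box&(H>.05),.058)[0])
# pocket floors, seen pixels; per crop
pf=np.array([(540,323),(573,346),(608,368),(643,390),(678,412)])/3.6+(200-.36,140-.36)
print("pockets top",ray(n,pf,.005)[:,:2].round(4).tolist())
caps=np.array([(267.1,246.5),(272,235.1),(277,223.8),(281.8,212.2)]);X=ray(n,caps,.102)[:,:2];print("caps",X.round(4).tolist())
caps=np.array([(335.8,210.4),(321,204.9),(306.8,199.5),(293,194.5)]);X=ray("side",caps,.093+.002)[:,:2];print("caps side",X.round(4).tolist())
print("ctl",ray(n,[(227.3,168.8)],.075),ray("side",[(216.7,244.5)],.067))
# side carrier edges
n="side";d=np.load("pics/side0.npy");W=world(n,d);H=W[...,2]
box=(W[...,1]<-.15)&(W[...,1]>-.4)&(W[...,0]>.36)&(W[...,0]<.58)&(H>.038)
print("carrier side",rect(box,.042)[0])
k=rect(box,.042)[1];print(k[k[:,0].argmin()],k[k[:,0].argmax()],k[k[:,1].argmin()],k[k[:,1].argmax()])
```

```text
carrier+loop ((469.8418884277344, -263.840576171875), (194.64816284179688, 41.25293731689453), 59.1370849609375)
carrier+loop ((465.168701171875, -272.4233703613281), (175.11875915527344, 40.47015380859375), 59.1370849609375)
rack ((509.0728454589844, -3.9812164306640625), (43.9278564453125, 177.42144775390625), 68.58890533447266)
pockets top [[0.5004, -0.22], [0.4822, -0.2475], [0.4649, -0.2766], [0.4476, -0.3057], [0.4303, -0.3347]]
caps [[0.4456, 0.0215], [0.4769, 0.009], [0.5081, -0.0038], [0.5403, -0.0161]]
caps side [[0.4442, 0.0242], [0.476, 0.0117], [0.5076, -0.001], [0.5391, -0.0129]]
ctl [[0.66065459 0.14059841 0.075     ]] [[0.66154448 0.14138331 0.067     ]]
carrier side ((463.18206787109375, -267.5802917480469), (181.403076171875, 43.820735931396484), 59.396751403808594)
[312. 168.] [361. 150.] [349. 145.] [321. 175.]
```

```bash
cat > plan.py <<'E'
# plan.py: world waypoints [x,y,z,yaw_deg] -> rounded tool-frame increments, one call each
import numpy as np,sys,json
from scipy.spatial.transform import Rotation as Ro
from cell import r
TUBE=[(.661,.141),(.4456,.0215),(.4772,.0090),(.5087,-.0036),(.5404,-.0160)]
POCK=[(.4994,-.2142),(.4820,-.2433),(.4645,-.2725),(.4470,-.3017),(.4296,-.3308)]
def plan(wps):
    s=r.state();p=np.array(s["tcp_pos"]);R=Ro.from_quat(s["ee_rot"])
    x=R.as_matrix()[:,0];print("t",round(s["time"],1),p.round(4),"yaw",np.degrees(np.arctan2(x[1],x[0])).round(1),"q",s["q"].round(2),"open",round(s["opening"],4))
    for w in wps:
        y=np.radians(w[3]);Rt=Ro.from_quat([np.cos(y/2),np.sin(y/2),0,0])
        dp=(R.inv().apply(np.array(w[:3])-p)*1000).round();rv=np.degrees((R.inv()*Rt).as_rotvec()).round()
        n=max(np.linalg.norm(dp)/41.7,np.linalg.norm(rv)/7.16)
        print(w,"->",dp.astype(int).tolist(),rv.astype(int).tolist(),"rows>=",round(n,1))
        p=p+R.apply(dp/1000);R=R*Ro.from_rotvec(np.radians(rv))
plan(json.loads(sys.argv[1])) if len(sys.argv)>1 else None
E
python3 plan.py '[[0.40,-0.2,0.23,34],[0.58,0.03,0.2,45],[0.661,0.141,0.13,45],[0.661,0.141,0.055,45]]'
```

```text
t 0.1 [ 0.1995 -0.4579  0.2385] yaw 23.5 q [-1.16  0.24  0.    1.34  0.    1.57] open 0.0851
[0.4, -0.2, 0.23, 34] -> [287, -156, 9] [0, 0, -10] rows>= 7.8
[0.58, 0.03, 0.2, 45] -> [277, -93, 30] [0, 0, -11] rows>= 7.0
[0.661, 0.141, 0.13, 45] -> [135, -22, 70] [0, 0, 0] rows>= 3.7
[0.661, 0.141, 0.055, 45] -> [0, 0, 75] [0, 0, 0] rows>= 1.8
```

>>> jog_arm(
  increments=[
    [[287, -156, 9], [0, 0, -10]],
    [[287, -156, 9], [0, 0, -10]],
    [[287, -156, 9], [0, 0, -10]],
    [[287, -156, 9], [0, 0, -10]],
    [[287, -156, 9], [0, 0, -10]],
    [[287, -156, 9], [0, 0, -10]],
    [[287, -156, 9], [0, 0, -10]],
    [[287, -156, 9], [0, 0, -10]],
  ],
  hand=36,
  newtons=20,
)

```text
time: 0.77
tcp_pos: [0.4013, -0.1984, 0.23]
ee_rot: [0.957, 0.289, -0.0, -0.0]
force: [0.2, -0.3, 1.2]
opening: 0.0359
gripper_force: 0.0
```

>>> jog_arm(
  increments=[
    [[277, -93, 30], [0, 0, -11]],
    [[277, -93, 30], [0, 0, -11]],
    [[277, -93, 30], [0, 0, -11]],
    [[277, -93, 30], [0, 0, -11]],
    [[277, -93, 30], [0, 0, -11]],
    [[277, -93, 30], [0, 0, -11]],
    [[277, -93, 30], [0, 0, -11]],
    [[277, -93, 30], [0, 0, -11]],
  ],
)

```text
time: 1.43
tcp_pos: [0.5828, 0.0356, 0.1977]
ee_rot: [0.924, 0.382, 0.0, -0.001]
force: [1.1, -1.0, 0.6]
opening: 0.0362
gripper_force: 0.0
```

```bash
python3 plan.py '[[0.661,0.141,0.13,45],[0.661,0.141,0.055,45]]'
```

```text
t 1.4 [0.5828 0.0356 0.1977] yaw 44.9 q [0.06 0.43 0.16 1.31 0.   2.42] open 0.0362
[0.661, 0.141, 0.13, 45] -> [130, -19, 68] [0, 0, 0] rows>= 3.5
[0.661, 0.141, 0.055, 45] -> [0, 0, 75] [0, 0, 0] rows>= 1.8
```

>>> jog_arm(
  increments=[
    [[130, -19, 68], [0, 0, 0]],
    [[130, -19, 68], [0, 0, 0]],
    [[130, -19, 68], [0, 0, 0]],
    [[130, -19, 68], [0, 0, 0]],
    [[130, -19, 68], [0, 0, 0]],
    [[130, -19, 68], [0, 0, 0]],
    [[130, -19, 68], [0, 0, 0]],
  ],
)

```text
time: 2.02
tcp_pos: [0.6588, 0.1339, 0.132]
ee_rot: [0.925, 0.379, -0.001, 0.0]
force: [-0.5, -0.5, 0.1]
opening: 0.036
gripper_force: 0.0
```

```bash
python3 plan.py '[[0.661,0.141,0.055,45]]'
python3 - <<'E'
from h import *
a=cv2.imread("pics/side0.png")*0
s,_=imaging.get_image("side");t,_=imaging.get_image("top")
f=lambda i,u,v,w:cv2.resize(i[v:v+w,u:u+w,::-1],(400,400),interpolation=cv2.INTER_CUBIC)
cv2.imwrite("pics/a1.png",np.hstack([f(s,150,180,120),f(t,190,120,100)]))
E
```

```text
t 2.0 [0.6588 0.1339 0.132 ] yaw 44.5 q [ 0.2   0.64  0.35  1.28 -0.    2.57] open 0.036
[0.661, 0.141, 0.055, 45] -> [7, -3, 77] [0, 0, 0] rows>= 1.9
```

View pics/a1.png

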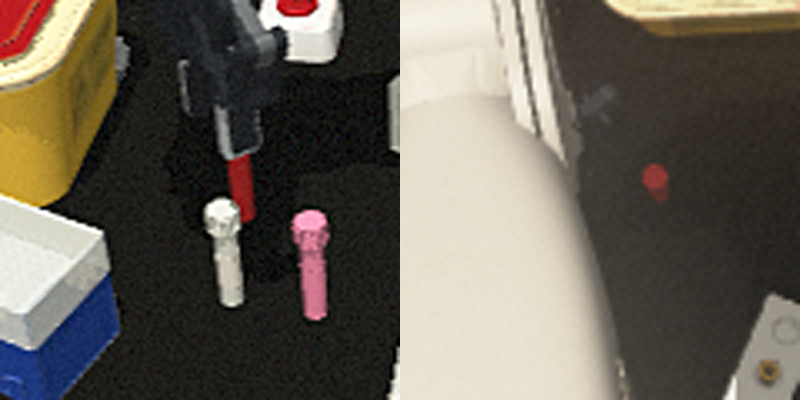

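The side crop shows the fingers hanging above the white cap at (222,215), a little toward the red tube; in the top crop the arm hides the tube. I'll check this numerically.

```bash
python3 plan.py '[[0.661,0.141,0.055,45]]'
python3 - <<'E'
from h import *
p=r.state()["tcp_pos"];y=np.radians(44.8);o=np.array([np.sin(y),-np.cos(y),0])*.018
print(((proj("side",[p-[0,0,.008]+o,p-[0,0,.008]-o,p-[0,0,.008]])-(150,180))*400/120).round(0))
print(((proj("side",[(.661,.141,.075)])-(150,180))*400/120).round(0))
E
```

```text
t 2.1 [0.6593 0.1334 0.1334] yaw 44.5 q [ 0.2   0.64  0.35  1.28 -0.    2.57] open 0.036
[0.661, 0.141, 0.055, 45] -> [7, -4, 78] [0, 0, -1] rows>= 1.9
[[207. 112.]
 [237. 146.]
 [222. 129.]]
[[222. 204.]]
```

The projected fingertips and cap match the picture, so I descend and grip.

>>> jog_arm(
  increments=[
    [[7, -4, 10], [0, 0, -1]],
    [[7, -4, 40], [0, 0, -1]],
    [[7, -4, 70], [0, 0, -1]],
    [[7, -4, 78], [0, 0, -1]],
    [[7, -4, 78], [0, 0, -1]],
    [[7, -4, 78], [0, 0, -1]],
    [[7, -4, 78], [0, 0, -1]],
  ],
)

```text
time: 2.7
tcp_pos: [0.663, 0.1424, 0.0565]
ee_rot: [0.922, 0.387, 0.002, 0.0]
force: [0.2, -0.1, 0.7]
opening: 0.036
gripper_force: 0.0
```

>>> jog_arm(
  increments=[
    [[0, 0, 0], [0, 0, 0]],
    [[0, 0, 0], [0, 0, 0]],
    [[0, 0, 0], [0, 0, 0]],
    [[0, 0, 0], [0, 0, 0]],
    [[0, 0, 0], [0, 0, 0]],
    [[0, 0, 0], [0, 0, 0]],
  ],
  hand=8,
  newtons=25,
)

```text
time: 3.2
tcp_pos: [0.663, 0.1427, 0.0566]
ee_rot: [0.922, 0.387, 0.002, 0.0]
force: [-0.1, 0.3, 6.2]
opening: 0.0158
gripper_force: 24.5
```

```bash
python3 plan.py '[[0.661,0.141,0.17,45],[0.54,-0.10,0.17,52],[0.4994,-0.2142,0.13,59],[0.4994,-0.2142,0.065,59]]'
```

```text
t 3.2 [0.663  0.1427 0.0566] yaw 45.5 q [0.21 0.71 0.26 1.12 0.   2.56] open 0.0158
[0.661, 0.141, 0.17, 45] -> [-2, 0, -113] [0, 0, 1] rows>= 2.7
[0.54, -0.1, 0.17, 52] -> [-255, 87, -1] [0, 0, -7] rows>= 6.5
[0.4994, -0.2142, 0.13, 59] -> [-115, 39, 40] [0, 0, -7] rows>= 3.1
[0.4994, -0.2142, 0.065, 59] -> [0, 0, 65] [0, 0, 0] rows>= 1.6
```

>>> jog_arm(
  increments=[
    [[0, 0, -10], [0, 0, 0]],
    [[0, 0, -40], [0, 0, 0]],
    [[0, 0, -75], [0, 0, 0]],
    [[0, 0, -114], [0, 0, 0]],
    [[0, 0, -114], [0, 0, 0]],
    [[0, 0, -114], [0, 0, 0]],
  ],
)

```text
time: 3.7
tcp_pos: [0.6636, 0.1427, 0.1729]
ee_rot: [0.922, 0.387, 0.004, 0.001]
force: [0.2, 0.1, 0.2]
opening: 0.0156
gripper_force: 24.5
```

```bash
python3 plan.py '[[0.54,-0.10,0.17,52],[0.4994,-0.2142,0.13,59],[0.4994,-0.2142,0.065,59]]'
python3 - <<'E'
from h import *
s,d=imaging.get_image("side");u,v=200,120
cv2.imwrite("pics/a2.png",cv2.resize(s[v:v+140,u-40:u+100,::-1],(560,560),interpolation=cv2.INTER_CUBIC))
W=world("side",d);p=r.state()["tcp_pos"];h=cv2.cvtColor(s,cv2.COLOR_RGB2HSV)
m=(np.hypot(W[...,0]-p[0],W[...,1]-p[1])<.03)&(W[...,2]<p[2]-.01)&(W[...,2]>.08)&(h[...,2]>110)&(h[...,1]<60)
q=W[m]; print(len(q),p)
for z in np.arange(.1,.19,.01):
    k=q[abs(q[:,2]-z)<.005]
    if len(k)>3: print(z.round(3),k.mean(0).round(4),len(k))
E
```

```text
t 3.7 [0.6636 0.1427 0.1729] yaw 45.5 q [ 0.21  0.63  0.43  1.36 -0.    2.56] open 0.0156
[0.54, -0.1, 0.17, 52] -> [-260, 82, 2] [0, 0, -6] rows>= 6.5
[0.4994, -0.2142, 0.13, 59] -> [-115, 39, 39] [0, 0, -7] rows>= 3.1
[0.4994, -0.2142, 0.065, 59] -> [0, -1, 65] [0, 0, 0] rows>= 1.6
126 [0.66208707 0.14238184 0.16998181]
0.12 [0.6606 0.1477 0.1208] 22
0.13 [0.6607 0.1477 0.1298] 29
0.14 [0.6603 0.1477 0.1403] 33
0.15 [0.66   0.1478 0.1498] 31
0.16 [0.6599 0.1479 0.1564] 11
```

View pics/a2.png

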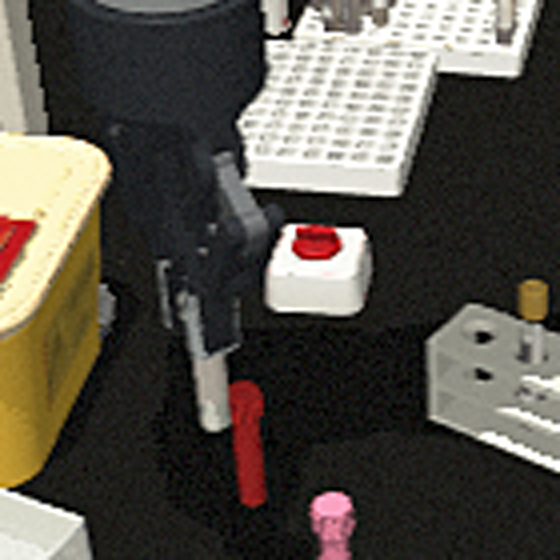

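The tube hangs upright from the pads, its foot at about (213,428) in the crop, clear of the red tube. The state readings are noisy, so I'll track the commanded pose instead.

```bash
cat > plan.py <<'E'
# python3 plan.py '<issued [[dx,dy,dz,turn]..]>' '<waypoints [[x,y,z,yaw]..]>' : tracks commanded pose in cmd.json
import numpy as np,sys,json,os
from cell import r
TUBE=[(.661,.141),(.4456,.0215),(.4772,.0090),(.5087,-.0036),(.5404,-.0160)]
POCK=[(.4994,-.2142),(.4820,-.2433),(.4645,-.2725),(.4470,-.3017),(.4296,-.3308)]
def M(y): y=np.radians(y);return np.array([[np.cos(y),np.sin(y),0],[np.sin(y),-np.cos(y),0],[0,0,-1]])
c=json.load(open("cmd.json")) if os.path.exists("cmd.json") else [.2,-.458,.239,23.54]
def step(c,i): return list(np.array(c[:3])+M(c[3])@np.array(i[:3])/1000)+[c[3]-i[3]]
for i in json.loads(sys.argv[1]): c=step(c,i)
json.dump(c,open("cmd.json","w"))
s=r.state();R=s["ee_rot"];print("cmd",np.round(c,4),"meas",s["tcp_pos"].round(4),np.degrees(2*np.arctan2(R[1],R[0])).round(1),"t",round(s["time"],1),"q6",s["q"][5].round(2),"open",round(s["opening"],4))
for w in json.loads(sys.argv[2]):
    if len(w)==3: w=[*(TUBE[w[1]] if w[0]=="T" else POCK[w[1]]),w[2],158.6 if w[0]=="T" else 59.1]
    i=list((M(c[3]).T@(np.array(w[:3])-c[:3])*1000).round())+[round(c[3]-w[3])]
    print(np.round(w,4),"->",np.int_(i),"rows>=",round(max(np.linalg.norm(i[:3])/41.7,abs(i[3])/7.16),1)); c=step(c,i)
E
python3 plan.py '[[287,-156,9,-10],[277,-93,30,-11],[130,-19,68,0],[7,-4,78,-1],[0,0,-114,0]]' '[[0.54,-0.10,0.17,52],["P",0,0.13],["P",0,0.065]]'
```

```text
cmd [ 0.6618  0.1427  0.168  45.54  ] meas [0.6621 0.1424 0.17  ] 45.5 t 3.8 q6 2.56 open 0.0159
[ 0.54 -0.1   0.17 52.  ] -> [-259   83   -2   -6] rows>= 6.5
[ 0.4994 -0.2142  0.13   59.1   ] -> [-114   39   40   -8] rows>= 3.0
[ 0.4994 -0.2142  0.065  59.1   ] -> [ 0  0 65  0] rows>= 1.6
```

>>> jog_arm(
  increments=[
    [[-40, 13, 0], [0, 0, -1]],
    [[-80, 26, -1], [0, 0, -2]],
    [[-120, 39, -1], [0, 0, -3]],
    [[-160, 52, -1], [0, 0, -4]],
    [[-198, 64, -2], [0, 0, -5]],
    [[-230, 74, -2], [0, 0, -6]],
    [[-259, 83, -2], [0, 0, -6]],
    [[-259, 83, -2], [0, 0, -6]],
  ],
)

```text
time: 4.42
tcp_pos: [0.535, -0.105, 0.1684]
ee_rot: [0.902, 0.432, -0.003, -0.001]
force: [-0.1, 0.6, -0.2]
opening: 0.0157
gripper_force: 24.5
```

>>> jog_arm(
  increments=[
    [[-38, 13, 13], [0, 0, -3]],
    [[-76, 26, 27], [0, 0, -6]],
    [[-114, 39, 40], [0, 0, -8]],
    [[-114, 39, 40], [0, 0, -8]],
    [[-114, 39, 40], [0, 0, -8]],
    [[-114, 39, 40], [0, 0, -8]],
  ],
)

```text
time: 4.92
tcp_pos: [0.4984, -0.2136, 0.1292]
ee_rot: [0.868, 0.496, -0.001, -0.001]
force: [-0.2, -1.4, 0.1]
opening: 0.0155
gripper_force: 24.5
```

```bash
python3 plan.py '[[-259,83,-2,-6],[-114,39,40,-8]]' '[["P",0,0.065]]'
python3 - <<'E'
from h import *
s,d=imaging.get_image("side");t,_=imaging.get_image("top")
f=lambda i,u,v,w:cv2.resize(i[v:v+w,u:u+w,::-1],(400,400),interpolation=cv2.INTER_CUBIC)
cv2.imwrite("pics/a3.png",np.hstack([f(s,280,100,100),f(t,320,190,90)]))
W=world("side",d);p=r.state()["tcp_pos"];h=cv2.cvtColor(s,cv2.COLOR_RGB2HSV)
m=(np.hypot(W[...,0]-p[0],W[...,1]-p[1])<.03)&(W[...,2]<p[2]-.01)&(W[...,2]>.065)&(h[...,2]>110)&(h[...,1]<60)
q=W[m]; print(len(q),p,q.mean(0),q[:,2].min())
E
```

```text
cmd [ 0.4993 -0.2138  0.13   59.54  ] meas [ 0.4984 -0.2136  0.1292] 59.5 t 4.9 q6 1.7 open 0.0155
[ 0.4994 -0.2142  0.065  59.1   ] -> [ 0  0 65  0] rows>= 1.6
80 [ 0.49952661 -0.21293528  0.13018894] [ 0.49702952 -0.20877984  0.09650988] 0.07344497215825996
```

View pics/a3.png

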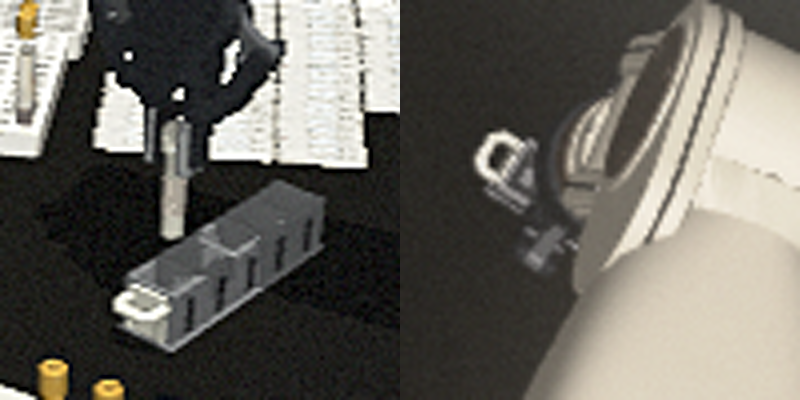

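The tube hangs over the loop-end pocket, its foot at (172,237) in the crop and the pocket mouth just below and in front. I lower it.

>>> jog_arm(
  increments=[
    [[0, 0, 20], [0, 0, 0]],
    [[0, 0, 40], [0, 0, 0]],
    [[0, 0, 52], [0, 0, 0]],
    [[0, 0, 60], [0, 0, 0]],
    [[0, 0, 65], [0, 0, 0]],
    [[0, 0, 65], [0, 0, 0]],
  ],
)

```text
time: 5.52
tcp_pos: [0.499, -0.2131, 0.0646]
ee_rot: [0.868, 0.497, -0.0, -0.001]
force: [-1.0, -0.4, 0.1]
opening: 0.0156
gripper_force: 24.4
```

Run:
```python
from h import *
s,d=imaging.get_image("side")
f=lambda i,u,v,w:cv2.resize(i[v:v+w,u:u+w,::-1],(400,400),interpolation=cv2.INTER_CUBIC)
cv2.imwrite("pics/a4.png",f(s,280,100,100));x=r.state();print(x["force"],x["tcp_pos"],x["wrist_torque"])
```

```text
[0.38888396 0.26439481 0.66255969] [ 0.4993382  -0.21354079  0.06541439] [-0.00897428  0.06972145  0.03481513]
```

View pics/a4.png

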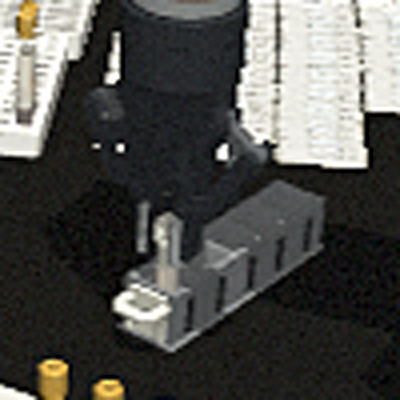

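No contact force, and the tube stands inside the loop-end pocket at (167,250) in the crop. I release it and plan the trip to tube 1.

>>> jog_arm(
  increments=[
    [[0, 0, 3], [0, 0, 0]],
    [[0, 0, 3], [0, 0, 0]],
    [[0, 0, 3], [0, 0, 0]],
    [[0, 0, 3], [0, 0, 0]],
    [[0, 0, 3], [0, 0, 0]],
  ],
  hand=36,
)

```text
time: 5.98
tcp_pos: [0.4992, -0.2144, 0.0627]
ee_rot: [0.868, 0.496, 0.0, 0.0]
force: [0.6, -0.6, 0.3]
opening: 0.0361
gripper_force: 0.0
```

>>> jog_arm(
  increments=[
    [[0, 0, -30], [0, 0, 0]],
    [[0, 0, -60], [0, 0, 0]],
    [[0, 0, -90], [0, 0, 0]],
    [[0, 0, -90], [0, 0, 0]],
  ],
)

```text
time: 6.32
tcp_pos: [0.5027, -0.2159, 0.159]
ee_rot: [0.868, 0.496, 0.004, 0.005]
force: [1.6, -1.2, 0.7]
opening: 0.0361
gripper_force: 0.0
```

```bash
python3 plan.py '[[0,0,65,0],[0,0,3,0],[0,0,-90,0]]' '[[0.475,-0.11,0.16,112],["T",1,0.14],["T",1,0.082]]'
python3 - <<'E'
from h import *
s,d=imaging.get_image("side");W=world("side",d);h=cv2.cvtColor(s,cv2.COLOR_RGB2HSV)
m=(np.hypot(W[...,0]-.499,W[...,1]+.214)<.015)&(W[...,2]<.1)&(W[...,2]>.05);q=W[m]
print(len(q),q.mean(0),q[:,2].max()); t=q[:,2]>.06;print(q[t].mean(0),q[~t].mean(0))
E
```

```text
cmd [ 0.4993 -0.2138  0.152  59.54  ] meas [ 0.5027 -0.2159  0.159 ] 59.5 t 6.3 q6 1.7 open 0.0361
[ 4.75e-01 -1.10e-01  1.60e-01  1.12e+02] -> [ 77 -74  -8 -52] rows>= 7.3
[4.456e-01 2.150e-02 1.400e-01 1.586e+02] -> [133  21  20 -47] rows>= 6.6
[4.456e-01 2.150e-02 8.200e-02 1.586e+02] -> [ 0  0 58  0] rows>= 1.4
82 [ 0.49620402 -0.20822754  0.06951497] 0.08274193056679148
[ 0.49612282 -0.20834455  0.07371247] [ 0.49649272 -0.20781152  0.05459052]
```

The control tube's top measures about 0.081 m, so it is seated and upright. On to tube 1.

>>> jog_arm(
  increments=[
    [[10, -9, -8], [0, 0, -7]],
    [[19, -19, -8], [0, 0, -14]],
    [[29, -28, -8], [0, 0, -21]],
    [[40, -38, -8], [0, 0, -28]],
    [[50, -48, -8], [0, 0, -35]],
    [[60, -58, -8], [0, 0, -42]],
    [[70, -67, -8], [0, 0, -49]],
    [[77, -74, -8], [0, 0, -52]],
  ],
)

```text
time: 7.03
tcp_pos: [0.4731, -0.1092, 0.1592]
ee_rot: [0.56, 0.828, -0.0, -0.001]
force: [0.6, -0.1, -0.3]
opening: 0.0357
gripper_force: 0.0
```

>>> jog_arm(
  increments=[
    [[20, 3, 3], [0, 0, -7]],
    [[40, 6, 6], [0, 0, -14]],
    [[60, 9, 9], [0, 0, -21]],
    [[80, 13, 12], [0, 0, -28]],
    [[100, 16, 15], [0, 0, -35]],
    [[120, 19, 18], [0, 0, -42]],
    [[133, 21, 20], [0, 0, -47]],
    [[133, 21, 20], [0, 0, -47]],
  ],
)

```text
time: 7.7
tcp_pos: [0.4431, 0.0229, 0.1389]
ee_rot: [0.184, 0.983, 0.0, -0.002]
force: [0.9, 0.8, 0.2]
opening: 0.0361
gripper_force: 0.0
```

```bash
python3 plan.py '[[77,-74,-8,-52],[133,21,20,-47]]' '[["T",1,0.082]]'
python3 - <<'E'
from h import *
s,d=imaging.get_image("side");t,_=imaging.get_image("top")
f=lambda i,u,v,w:cv2.resize(i[v:v+w,u:u+w,::-1],(400,400),interpolation=cv2.INTER_CUBIC)
cv2.imwrite("pics/a5.png",np.hstack([f(s,265,140,120),f(s,280,100,100)]));x=r.state();print(x["tcp_pos"])
E
```

```text
cmd [4.4520e-01 2.1500e-02 1.4000e-01 1.5854e+02] meas [0.4431 0.0229 0.1389] 158.8 t 7.7 q6 0.42 open 0.0361
[4.456e-01 2.150e-02 8.200e-02 1.586e+02] -> [ 0  0 58  0] rows>= 1.4
[0.44431703 0.02117269 0.13960351]
```

View pics/a5.png

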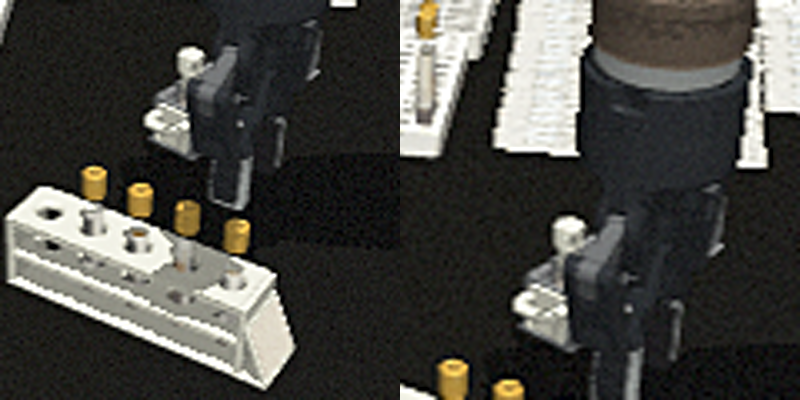

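The fingers are above tube 1's cap at (237,235), and the control tube stands upright in its pocket.

>>> jog_arm(
  increments=[
    [[0, 0, 20], [0, 0, 0]],
    [[0, 0, 45], [0, 0, 0]],
    [[0, 0, 58], [0, 0, 0]],
    [[0, 0, 58], [0, 0, 0]],
    [[0, 0, 58], [0, 0, 0]],
  ],
)

```text
time: 8.22
tcp_pos: [0.4444, 0.0203, 0.0818]
ee_rot: [0.187, 0.982, -0.0, -0.001]
force: [-0.3, -0.2, 0.6]
opening: 0.036
gripper_force: 0.0
```

>>> jog_arm(
  increments=[
    [[0, 0, 0], [0, 0, 0]],
    [[0, 0, 0], [0, 0, 0]],
    [[0, 0, 0], [0, 0, 0]],
    [[0, 0, 0], [0, 0, 0]],
    [[0, 0, 0], [0, 0, 0]],
    [[0, 0, 0], [0, 0, 0]],
  ],
  hand=6,
  newtons=25,
)

```text
time: 8.72
tcp_pos: [0.446, 0.0211, 0.0834]
ee_rot: [0.186, 0.983, 0.0, 0.001]
force: [0.1, -0.9, 5.2]
opening: 0.0135
gripper_force: 24.8
```

```bash
python3 plan.py '[[0,0,58,0]]' '[["T",1,0.2],[0.475,-0.11,0.2,110],["P",1,0.19],["P",1,0.088]]'
```

```text
cmd [4.4520e-01 2.1500e-02 8.2000e-02 1.5854e+02] meas [0.446  0.0211 0.0834] 158.5 t 8.7 q6 0.42 open 0.0135
[4.456e-01 2.150e-02 2.000e-01 1.586e+02] -> [   0    0 -118    0] rows>= 2.8
[  0.475  -0.11    0.2   110.   ] -> [ -76 -111    0   49] rows>= 6.8
[ 0.482  -0.2433  0.19   59.1   ] -> [-128  -38   10   50] rows>= 7.0
[ 0.482  -0.2433  0.088  59.1   ] -> [  0   0 102   0] rows>= 2.4
```

>>> jog_arm(
  increments=[
    [[0, 0, -15], [0, 0, 0]],
    [[0, 0, -45], [0, 0, 0]],
    [[0, 0, -80], [0, 0, 0]],
    [[0, 0, -110], [0, 0, 0]],
    [[0, 0, -118], [0, 0, 0]],
    [[0, 0, -118], [0, 0, 0]],
  ],
)

```text
time: 9.22
tcp_pos: [0.4468, 0.0212, 0.2029]
ee_rot: [0.186, 0.983, 0.001, 0.003]
force: [1.1, -0.3, -0.6]
opening: 0.0137
gripper_force: 24.5
```

>>> jog_arm(
  increments=[
    [[-11, -16, 0], [0, 0, 7]],
    [[-22, -32, 0], [0, 0, 14]],
    [[-33, -48, 0], [0, 0, 21]],
    [[-43, -63, 0], [0, 0, 28]],
    [[-54, -79, 0], [0, 0, 35]],
    [[-65, -95, 0], [0, 0, 42]],
    [[-76, -111, 0], [0, 0, 49]],
    [[-76, -111, 0], [0, 0, 49]],
  ],
)

```text
time: 9.88
tcp_pos: [0.4746, -0.1124, 0.198]
ee_rot: [0.58, 0.815, -0.001, -0.001]
force: [-0.2, 0.4, -0.3]
opening: 0.0134
gripper_force: 24.5
```

>>> jog_arm(
  increments=[
    [[-18, -5, 1], [0, 0, 7]],
    [[-36, -11, 3], [0, 0, 14]],
    [[-54, -16, 4], [0, 0, 21]],
    [[-72, -21, 6], [0, 0, 28]],
    [[-90, -27, 7], [0, 0, 35]],
    [[-108, -32, 8], [0, 0, 42]],
    [[-128, -38, 10], [0, 0, 49]],
    [[-128, -38, 10], [0, 0, 50]],
  ],
)

```text
time: 10.55
tcp_pos: [0.4811, -0.2454, 0.1878]
ee_rot: [0.869, 0.494, -0.001, -0.001]
force: [0.4, 0.7, -0.4]
opening: 0.0142
gripper_force: 24.5
```

>>> jog_arm(
  increments=[
    [[0, 0, 0], [0, 0, 0]],
    [[0, 0, 20], [0, 0, 0]],
    [[0, 0, 45], [0, 0, 0]],
    [[0, 0, 50], [0, 0, 0]],
    [[0, 0, 50], [0, 0, 0]],
  ],
)

```text
time: 10.97
tcp_pos: [0.48, -0.2412, 0.1378]
ee_rot: [0.867, 0.498, -0.002, -0.003]
force: [0.1, -0.5, -0.5]
opening: 0.0137
gripper_force: 24.5
```

```bash
python3 plan.py '[[0,0,-118,0],[-76,-111,0,49],[-128,-38,10,50],[0,0,50,0]]' '[["P",1,0.088]]'
python3 - <<'E'
from h import *
s,d=imaging.get_image("side")
f=lambda i,u,v,w:cv2.resize(i[v:v+w,u:u+w,::-1],(500,500),interpolation=cv2.INTER_CUBIC)
cv2.imwrite("pics/a6.png",f(s,280,80,110));x=r.state();print(x["tcp_pos"])
E
```

```text
cmd [ 0.4824 -0.243   0.14   59.54  ] meas [ 0.48   -0.2412  0.1378] 59.7 t 11.0 q6 1.63 open 0.0137
[ 0.482  -0.2433  0.088  59.1   ] -> [ 0  0 52  0] rows>= 1.2
[ 0.48120261 -0.24193847  0.13946011]
```

View pics/a6.png

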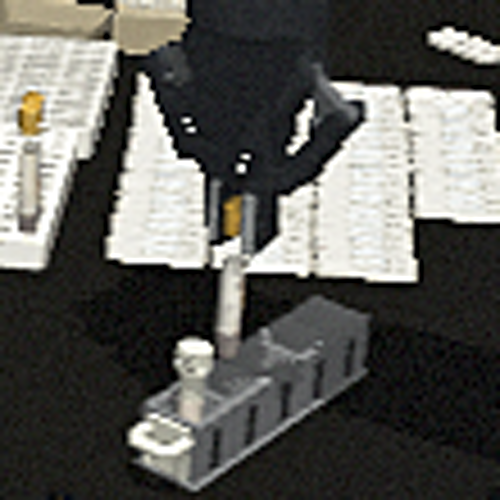

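Tube 1 hangs upright, its foot at about (228,352) over the second pocket, behind the control tube at (193,360). I lower and release it.

>>> jog_arm(
  increments=[
    [[0, 0, 15], [0, 0, 0]],
    [[0, 0, 30], [0, 0, 0]],
    [[0, 0, 42], [0, 0, 0]],
    [[0, 0, 52], [0, 0, 0]],
    [[0, 0, 54], [0, 0, 0]],
    [[0, 0, 54], [0, 0, 0]],
  ],
)

```text
time: 11.52
tcp_pos: [0.4819, -0.2434, 0.0864]
ee_rot: [0.868, 0.497, -0.0, 0.0]
force: [-0.4, -0.9, -0.8]
opening: 0.0135
gripper_force: 24.5
```

```bash
python3 plan.py '[[0,0,54,0]]' '[["P",1,0.16],[0.49,-0.12,0.16,109],["T",2,0.14],["T",2,0.082]]'; python3 -c "
from cell import r;s=r.state();print(s['force'],s['wrist_torque'])"
```

```text
cmd [ 0.4824 -0.243   0.086  59.54  ] meas [ 0.4819 -0.2434  0.0864] 59.6 t 11.5 q6 1.63 open 0.0135
[ 0.482  -0.2433  0.16   59.1   ] -> [  0   0 -74   0] rows>= 1.8
[  0.49  -0.12   0.16 109.  ] -> [110 -56   0 -49] rows>= 6.8
[4.772e-01 9.000e-03 1.400e-01 1.586e+02] -> [126  29  20 -50] rows>= 7.0
[4.772e-01 9.000e-03 8.200e-02 1.586e+02] -> [ 0  0 58  0] rows>= 1.4
[-0.3883129  -0.93677548 -0.7501899 ] [-0.29820811  0.27939488 -0.01345874]
```

>>> jog_arm(
  increments=[
    [[0, 0, 0], [0, 0, 0]],
    [[0, 0, 0], [0, 0, 0]],
    [[0, 0, 0], [0, 0, 0]],
    [[0, 0, 0], [0, 0, 0]],
    [[0, 0, 0], [0, 0, 0]],
  ],
  hand=36,
)

```text
time: 11.93
tcp_pos: [0.4824, -0.2434, 0.0868]
ee_rot: [0.868, 0.497, 0.0, 0.0]
force: [0.3, 0.2, -0.6]
opening: 0.0361
gripper_force: 0.0
```

>>> jog_arm(
  increments=[
    [[0, 0, -20], [0, 0, 0]],
    [[0, 0, -50], [0, 0, 0]],
    [[0, 0, -74], [0, 0, 0]],
    [[0, 0, -74], [0, 0, 0]],
    [[0, 0, -74], [0, 0, 0]],
  ],
)

```text
time: 12.35
tcp_pos: [0.4833, -0.2439, 0.1622]
ee_rot: [0.868, 0.497, 0.001, 0.002]
force: [0.4, 0.6, -0.6]
opening: 0.0363
gripper_force: 0.0
```

>>> jog_arm(
  increments=[
    [[16, -8, 0], [0, 0, -7]],
    [[31, -16, 0], [0, 0, -14]],
    [[47, -24, 0], [0, 0, -21]],
    [[63, -32, 0], [0, 0, -28]],
    [[79, -40, 0], [0, 0, -35]],
    [[94, -48, 0], [0, 0, -42]],
    [[110, -56, 0], [0, 0, -49]],
    [[110, -56, 0], [0, 0, -49]],
  ],
)

```text
time: 13.02
tcp_pos: [0.4885, -0.1174, 0.1588]
ee_rot: [0.581, 0.814, -0.0, -0.002]
force: [-0.3, -0.0, -0.4]
opening: 0.0359
gripper_force: 0.0
```

>>> jog_arm(
  increments=[
    [[18, 4, 0], [0, 0, -7]],
    [[36, 8, 3], [0, 0, -14]],
    [[54, 12, 6], [0, 0, -21]],
    [[72, 17, 10], [0, 0, -28]],
    [[90, 21, 14], [0, 0, -35]],
    [[108, 25, 17], [0, 0, -42]],
    [[126, 29, 20], [0, 0, -49]],
    [[126, 29, 20], [0, 0, -50]],
  ],
)

```text
time: 13.68
tcp_pos: [0.4754, 0.0104, 0.1386]
ee_rot: [0.184, 0.983, 0.0, -0.002]
force: [-0.2, -0.6, 0.1]
opening: 0.0359
gripper_force: 0.0
```

```bash
python3 plan.py '[[0,0,-74,0],[110,-56,0,-49],[126,29,20,-50]]' '[["T",2,0.082],["T",2,0.2],[0.49,-0.12,0.2,109],["P",2,0.19],["P",2,0.14],["P",2,0.086]]';  cat > chk.py <<'E'
# tops of tubes in carrier: height and xy of the seen surface, side camera
from h import *
s,d=imaging.get_image("side");W=world("side",d)
for k,(x,y) in enumerate([(.4994,-.2142),(.4820,-.2433),(.4645,-.2725),(.4470,-.3017),(.4296,-.3308)]):
    m=(np.hypot(W[...,0]-x,W[...,1]-y)<.014)&(W[...,2]>.055)&(W[...,2]<.12);q=W[m]
    if len(q)>10:
        t=q[:,2]>np.median(q[:,2]);print(k+1,len(q),"top z",np.percentile(q[:,2],97).round(3),"hi",q[t].mean(0).round(4)-[x,y,0],"lo",q[~t].mean(0).round(4)-[x,y,0])
E
python3 chk.py
```

```text
cmd [4.7730e-01 8.9000e-03 1.4000e-01 1.5854e+02] meas [0.4754 0.0104 0.1386] 158.8 t 13.7 q6 0.39 open 0.0359
[4.772e-01 9.000e-03 8.200e-02 1.586e+02] -> [ 0  0 58  0] rows>= 1.4
[4.772e-01 9.000e-03 2.000e-01 1.586e+02] -> [   0    0 -118    0] rows>= 2.8
[  0.49  -0.12   0.2  109.  ] -> [ -59 -115    0   50] rows>= 7.0
[ 0.4645 -0.2725  0.19   59.1   ] -> [-137  -73   10   49] rows>= 6.8
[ 0.4645 -0.2725  0.14   59.1   ] -> [ 0  0 50  0] rows>= 1.2
[ 0.4645 -0.2725  0.086  59.1   ] -> [ 0  0 54  0] rows>= 1.3
```

>>> jog_arm(
  increments=[
    [[0, 0, 20], [0, 0, 0]],
    [[0, 0, 45], [0, 0, 0]],
    [[0, 0, 58], [0, 0, 0]],
    [[0, 0, 58], [0, 0, 0]],
    [[0, 0, 58], [0, 0, 0]],
  ],
)

```text
time: 14.15
tcp_pos: [0.4763, 0.0075, 0.0816]
ee_rot: [0.188, 0.982, -0.0, -0.001]
force: [0.6, 0.5, 1.2]
opening: 0.0362
gripper_force: 0.0
```

>>> jog_arm(
  increments=[
    [[0, 0, 0], [0, 0, 0]],
    [[0, 0, 0], [0, 0, 0]],
    [[0, 0, 0], [0, 0, 0]],
    [[0, 0, 0], [0, 0, 0]],
    [[0, 0, 0], [0, 0, 0]],
    [[0, 0, 0], [0, 0, 0]],
  ],
  hand=6,
  newtons=25,
)

```text
time: 14.65
tcp_pos: [0.478, 0.0085, 0.0834]
ee_rot: [0.186, 0.983, 0.0, 0.001]
force: [-0.8, -0.7, 5.1]
opening: 0.0137
gripper_force: 24.8
```

>>> jog_arm(
  increments=[
    [[0, 0, -15], [0, 0, 0]],
    [[0, 0, -45], [0, 0, 0]],
    [[0, 0, -80], [0, 0, 0]],
    [[0, 0, -110], [0, 0, 0]],
    [[0, 0, -118], [0, 0, 0]],
    [[0, 0, -118], [0, 0, 0]],
  ],
)

```text
time: 15.15
tcp_pos: [0.4788, 0.0087, 0.203]
ee_rot: [0.186, 0.983, 0.001, 0.003]
force: [0.9, 0.1, -0.5]
opening: 0.0138
gripper_force: 24.5
```

```bash
python3 chk.py; python3 -c "
from cell import r;s=r.state();print(s['tcp_pos'],s['opening'])"
```

```text
2 12 top z 0.102 hi [-0.0073  0.0037  0.097 ] lo [-0.007   0.0003  0.0659]
[0.47746654 0.00860608 0.20087638] 0.013723742220385853
```

Tube 1's top measures 0.102 m, so it is seated. Tube 2 is held; on to position 3.

>>> jog_arm(
  increments=[
    [[-8, -16, 0], [0, 0, 7]],
    [[-17, -33, 0], [0, 0, 14]],
    [[-25, -49, 0], [0, 0, 21]],
    [[-34, -66, 0], [0, 0, 28]],
    [[-42, -82, 0], [0, 0, 35]],
    [[-51, -99, 0], [0, 0, 42]],
    [[-59, -115, 0], [0, 0, 49]],
    [[-59, -115, 0], [0, 0, 50]],
  ],
)

```text
time: 15.87
tcp_pos: [0.4886, -0.1223, 0.1975]
ee_rot: [0.587, 0.81, -0.001, -0.002]
force: [0.8, 1.1, -0.2]
opening: 0.0137
gripper_force: 24.5
```

>>> jog_arm(
  increments=[
    [[-19, -10, 1], [0, 0, 7]],
    [[-39, -21, 3], [0, 0, 14]],
    [[-59, -31, 4], [0, 0, 21]],
    [[-78, -42, 6], [0, 0, 28]],
    [[-98, -52, 7], [0, 0, 35]],
    [[-117, -63, 8], [0, 0, 42]],
    [[-137, -73, 10], [0, 0, 49]],
    [[-137, -73, 10], [0, 0, 49]],
  ],
)

```text
time: 16.53
tcp_pos: [0.4625, -0.2753, 0.1877]
ee_rot: [0.869, 0.494, -0.001, -0.001]
force: [0.5, 0.6, -0.1]
opening: 0.0138
gripper_force: 24.5
```

>>> jog_arm(
  increments=[
    [[0, 0, 0], [0, 0, 0]],
    [[0, 0, 20], [0, 0, 0]],
    [[0, 0, 45], [0, 0, 0]],
    [[0, 0, 50], [0, 0, 0]],
    [[0, 0, 50], [0, 0, 0]],
  ],
)

```text
time: 16.95
tcp_pos: [0.4623, -0.2708, 0.1376]
ee_rot: [0.867, 0.498, -0.002, -0.003]
force: [-0.6, 0.6, -0.4]
opening: 0.0138
gripper_force: 24.5
```

```bash
python3 plan.py '[[0,0,58,0],[0,0,-118,0],[-59,-115,0,50],[-137,-73,10,49],[0,0,50,0]]' '[["P",2,0.086],["P",2,0.16],[0.51,-0.13,0.16,109],["T",3,0.14],["T",3,0.082]]'
python3 - <<'E'
from h import *
s,d=imaging.get_image("side")
f=lambda i,u,v,w:cv2.resize(i[v:v+w,u:u+w,::-1],(500,500),interpolation=cv2.INTER_CUBIC)
cv2.imwrite("pics/a7.png",f(s,280,80,110));x=r.state();print(x["tcp_pos"])
E
```

```text
cmd [ 0.4645 -0.2728  0.14   59.54  ] meas [ 0.4623 -0.2708  0.1376] 59.7 t 16.9 q6 1.57 open 0.0138
[ 0.4645 -0.2725  0.086  59.1   ] -> [ 0  0 54  0] rows>= 1.3
[ 0.4645 -0.2725  0.16   59.1   ] -> [  0   0 -74   0] rows>= 1.8
[  0.51  -0.13   0.16 109.  ] -> [146 -33   0 -49] rows>= 6.8
[ 5.087e-01 -3.600e-03  1.400e-01  1.586e+02] -> [120  39  20 -50] rows>= 7.0
[ 5.087e-01 -3.600e-03  8.200e-02  1.586e+02] -> [ 0  0 58  0] rows>= 1.4
[ 0.46346007 -0.27165938  0.13934299]
```

View pics/a7.png

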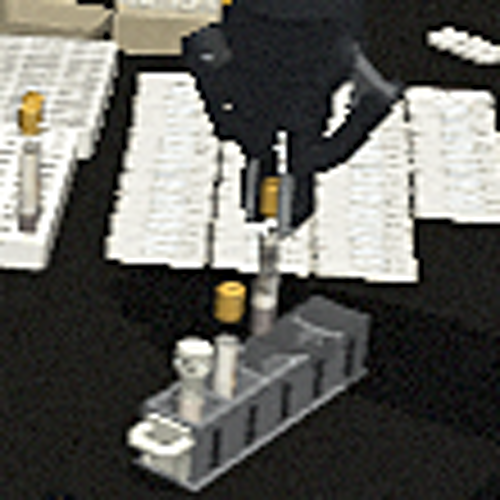

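Tube 1 stands in pocket 2 (cap at (231,300)), and tube 2 hangs upright over pocket 3, its foot at (262,332). I lower, release and go to tube 3.

>>> jog_arm(
  increments=[
    [[0, 0, 15], [0, 0, 0]],
    [[0, 0, 30], [0, 0, 0]],
    [[0, 0, 42], [0, 0, 0]],
    [[0, 0, 52], [0, 0, 0]],
    [[0, 0, 54], [0, 0, 0]],
    [[0, 0, 54], [0, 0, 0]],
  ],
)

```text
time: 17.5
tcp_pos: [0.4642, -0.2732, 0.0864]
ee_rot: [0.868, 0.497, -0.0, 0.0]
force: [-1.0, -1.2, 0.5]
opening: 0.0138
gripper_force: 24.5
```

>>> jog_arm(
  increments=[
    [[0, 0, 0], [0, 0, 0]],
    [[0, 0, 0], [0, 0, 0]],
    [[0, 0, 0], [0, 0, 0]],
    [[0, 0, 0], [0, 0, 0]],
    [[0, 0, 0], [0, 0, 0]],
  ],
  hand=36,
)

```text
time: 17.92
tcp_pos: [0.4645, -0.2733, 0.0868]
ee_rot: [0.868, 0.497, 0.0, 0.0]
force: [-1.3, -0.6, -0.6]
opening: 0.0359
gripper_force: 0.0
```

>>> jog_arm(
  increments=[
    [[0, 0, -20], [0, 0, 0]],
    [[0, 0, -50], [0, 0, 0]],
    [[0, 0, -74], [0, 0, 0]],
    [[0, 0, -74], [0, 0, 0]],
    [[0, 0, -74], [0, 0, 0]],
  ],
)

```text
time: 18.33
tcp_pos: [0.4654, -0.2739, 0.1622]
ee_rot: [0.868, 0.497, 0.001, 0.002]
force: [-0.2, -0.3, -0.9]
opening: 0.036
gripper_force: 0.0
```

>>> jog_arm(
  increments=[
    [[21, -5, 0], [0, 0, -7]],
    [[42, -10, 0], [0, 0, -14]],
    [[63, -14, 0], [0, 0, -21]],
    [[84, -19, 0], [0, 0, -28]],
    [[105, -24, 0], [0, 0, -35]],
    [[126, -29, 0], [0, 0, -42]],
    [[146, -33, 0], [0, 0, -49]],
    [[146, -33, 0], [0, 0, -49]],
  ],
)

```text
time: 19.0
tcp_pos: [0.5097, -0.1273, 0.1588]
ee_rot: [0.581, 0.814, 0.0, -0.002]
force: [-0.6, 0.3, -0.5]
opening: 0.0361
gripper_force: 0.0
```

>>> jog_arm(
  increments=[
    [[17, 6, 0], [0, 0, -7]],
    [[34, 11, 3], [0, 0, -14]],
    [[51, 17, 6], [0, 0, -21]],
    [[68, 22, 10], [0, 0, -28]],
    [[85, 28, 14], [0, 0, -35]],
    [[103, 33, 17], [0, 0, -42]],
    [[120, 39, 20], [0, 0, -49]],
    [[120, 39, 20], [0, 0, -50]],
  ],
)

```text
time: 19.67
tcp_pos: [0.5071, -0.0024, 0.1385]
ee_rot: [0.184, 0.983, 0.0, -0.002]
force: [0.2, -1.3, 0.0]
opening: 0.0358
gripper_force: 0.0
```

```bash
python3 plan.py '[[0,0,54,0],[0,0,-74,0],[146,-33,0,-49],[120,39,20,-50]]' '[["T",3,0.082],["T",3,0.2],[0.50,-0.13,0.2,109],["P",3,0.19],["P",3,0.14],["P",3,0.086]]'; python3 chk.py
```

```text
cmd [ 5.0890e-01 -4.0000e-03  1.4000e-01  1.5854e+02] meas [ 0.5071 -0.0024  0.1385] 158.8 t 19.7 q6 0.36 open 0.0358
[ 5.087e-01 -3.600e-03  8.200e-02  1.586e+02] -> [ 0  0 58  0] rows>= 1.4
[ 5.087e-01 -3.600e-03  2.000e-01  1.586e+02] -> [   0    0 -118    0] rows>= 2.8
[  0.5   -0.13   0.2  109.  ] -> [ -38 -120    0   50] rows>= 7.0
[ 0.447  -0.3017  0.19   59.1   ] -> [-146 -105   10   49] rows>= 6.8
[ 0.447  -0.3017  0.14   59.1   ] -> [ 0  0 50  0] rows>= 1.2
[ 0.447  -0.3017  0.086  59.1   ] -> [ 0  0 54  0] rows>= 1.3
1 33 top z 0.078 hi [-0.0071  0.0071  0.0743] lo [-0.0044  0.0058  0.0609]
2 78 top z 0.103 hi [-0.0012  0.0046  0.0971] lo [-0.0012  0.0019  0.0661]
3 77 top z 0.103 hi [-0.0005  0.004   0.0976] lo [-0.0006  0.0028  0.0688]
```

Positions 1–3 read top heights 0.078, 0.103 and 0.103 m, so all three are seated. Tube 3 next.

>>> jog_arm(
  increments=[
    [[0, 0, 20], [0, 0, 0]],
    [[0, 0, 45], [0, 0, 0]],
    [[0, 0, 58], [0, 0, 0]],
    [[0, 0, 58], [0, 0, 0]],
    [[0, 0, 58], [0, 0, 0]],
  ],
)

```text
time: 20.13
tcp_pos: [0.5076, -0.0055, 0.0815]
ee_rot: [0.188, 0.982, -0.0, -0.001]
force: [0.3, 0.8, 1.5]
opening: 0.0362
gripper_force: 0.0
```

>>> jog_arm(
  increments=[
    [[0, 0, 0], [0, 0, 0]],
    [[0, 0, 0], [0, 0, 0]],
    [[0, 0, 0], [0, 0, 0]],
    [[0, 0, 0], [0, 0, 0]],
    [[0, 0, 0], [0, 0, 0]],
    [[0, 0, 0], [0, 0, 0]],
  ],
  hand=6,
  newtons=25,
)

```text
time: 20.63
tcp_pos: [0.5095, -0.0046, 0.0834]
ee_rot: [0.186, 0.982, 0.0, 0.001]
force: [-0.1, -1.0, 5.2]
opening: 0.0135
gripper_force: 24.8
```

>>> jog_arm(
  increments=[
    [[0, 0, -15], [0, 0, 0]],
    [[0, 0, -45], [0, 0, 0]],
    [[0, 0, -80], [0, 0, 0]],
    [[0, 0, -110], [0, 0, 0]],
    [[0, 0, -118], [0, 0, 0]],
    [[0, 0, -118], [0, 0, 0]],
  ],
)

```text
time: 21.13
tcp_pos: [0.5104, -0.0043, 0.2032]
ee_rot: [0.186, 0.983, 0.001, 0.003]
force: [0.7, 0.3, -0.4]
opening: 0.0137
gripper_force: 24.5
```

>>> jog_arm(
  increments=[
    [[-5, -17, 0], [0, 0, 7]],
    [[-11, -34, 0], [0, 0, 14]],
    [[-16, -51, 0], [0, 0, 21]],
    [[-22, -68, 0], [0, 0, 28]],
    [[-27, -85, 0], [0, 0, 35]],
    [[-33, -103, 0], [0, 0, 42]],
    [[-38, -120, 0], [0, 0, 49]],
    [[-38, -120, 0], [0, 0, 50]],
  ],
)

```text
time: 21.8
tcp_pos: [0.4985, -0.1323, 0.1979]
ee_rot: [0.587, 0.81, -0.001, -0.002]
force: [-0.1, -0.1, 0.7]
opening: 0.0139
gripper_force: 24.5
```

>>> jog_arm(
  increments=[
    [[-21, -15, 1], [0, 0, 7]],
    [[-42, -30, 3], [0, 0, 14]],
    [[-63, -45, 4], [0, 0, 21]],
    [[-84, -60, 6], [0, 0, 28]],
    [[-105, -75, 7], [0, 0, 35]],
    [[-126, -90, 8], [0, 0, 42]],
    [[-146, -105, 10], [0, 0, 49]],
    [[-146, -105, 10], [0, 0, 49]],
  ],
)

```text
time: 22.47
tcp_pos: [0.4449, -0.3043, 0.188]
ee_rot: [0.87, 0.494, -0.001, -0.001]
force: [0.5, -0.2, -0.2]
opening: 0.0137
gripper_force: 24.5
```

>>> jog_arm(
  increments=[
    [[0, 0, 0], [0, 0, 0]],
    [[0, 0, 20], [0, 0, 0]],
    [[0, 0, 45], [0, 0, 0]],
    [[0, 0, 50], [0, 0, 0]],
    [[0, 0, 50], [0, 0, 0]],
  ],
)

```text
time: 22.88
tcp_pos: [0.4454, -0.2993, 0.1377]
ee_rot: [0.867, 0.498, -0.001, -0.003]
force: [-0.9, 0.8, -0.1]
opening: 0.0139
gripper_force: 24.5
```

```bash
python3 plan.py '[[0,0,58,0],[0,0,-118,0],[-38,-120,0,50],[-146,-105,10,49],[0,0,50,0]]' '[["P",3,0.086],["P",3,0.16],[0.52,-0.14,0.16,109],["T",4,0.14],["T",4,0.082]]'
python3 - <<'E'
from h import *
s,d=imaging.get_image("side")
f=lambda i,u,v,w:cv2.resize(i[v:v+w,u:u+w,::-1],(500,500),interpolation=cv2.INTER_CUBIC)
cv2.imwrite("pics/a8.png",f(s,280,80,110));x=r.state();print(x["tcp_pos"])
E
```

```text
cmd [ 0.4472 -0.3014  0.14   59.54  ] meas [ 0.4454 -0.2993  0.1377] 59.7 t 22.9 q6 1.51 open 0.0139
[ 0.447  -0.3017  0.086  59.1   ] -> [ 0  0 54  0] rows>= 1.3
[ 0.447  -0.3017  0.16   59.1   ] -> [  0   0 -74   0] rows>= 1.8
[  0.52  -0.14   0.16 109.  ] -> [176 -19   0 -49] rows>= 6.8
[ 5.404e-01 -1.600e-02  1.400e-01  1.586e+02] -> [111  59  20 -50] rows>= 7.0
[ 5.404e-01 -1.600e-02  8.200e-02  1.586e+02] -> [ 0  0 58  0] rows>= 1.4
[ 0.44648688 -0.30022364  0.13940267]
```

View pics/a8.png

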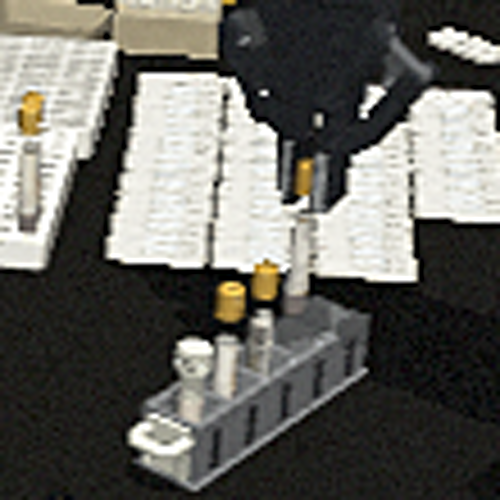

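Tube 3 hangs upright over pocket 4, its foot at (296,308); caps 1 and 2 stand at (231,300) and (265,280). I lower, release and go to tube 4.

>>> jog_arm(
  increments=[
    [[0, 0, 15], [0, 0, 0]],
    [[0, 0, 30], [0, 0, 0]],
    [[0, 0, 42], [0, 0, 0]],
    [[0, 0, 52], [0, 0, 0]],
    [[0, 0, 54], [0, 0, 0]],
    [[0, 0, 54], [0, 0, 0]],
  ],
)

```text
time: 23.43
tcp_pos: [0.4468, -0.3019, 0.0864]
ee_rot: [0.868, 0.497, -0.0, -0.0]
force: [-1.1, -1.3, -1.0]
opening: 0.0135
gripper_force: 24.4
```

>>> jog_arm(
  increments=[
    [[0, 0, 0], [0, 0, 0]],
    [[0, 0, 0], [0, 0, 0]],
    [[0, 0, 0], [0, 0, 0]],
    [[0, 0, 0], [0, 0, 0]],
    [[0, 0, 0], [0, 0, 0]],
  ],
  hand=36,
)

```text
time: 23.85
tcp_pos: [0.4472, -0.3019, 0.0868]
ee_rot: [0.868, 0.497, 0.0, 0.0]
force: [-0.4, 0.0, -0.5]
opening: 0.036
gripper_force: 0.0
```

>>> jog_arm(
  increments=[
    [[0, 0, -20], [0, 0, 0]],
    [[0, 0, -50], [0, 0, 0]],
    [[0, 0, -74], [0, 0, 0]],
    [[0, 0, -74], [0, 0, 0]],
    [[0, 0, -74], [0, 0, 0]],
  ],
)

```text
time: 24.27
tcp_pos: [0.4481, -0.3026, 0.1622]
ee_rot: [0.868, 0.497, 0.001, 0.002]
force: [-0.2, -0.3, -0.8]
opening: 0.0361
gripper_force: 0.0
```

>>> jog_arm(
  increments=[
    [[25, -3, 0], [0, 0, -7]],
    [[50, -5, 0], [0, 0, -14]],
    [[75, -8, 0], [0, 0, -21]],
    [[100, -11, 0], [0, 0, -28]],
    [[126, -14, 0], [0, 0, -35]],
    [[151, -16, 0], [0, 0, -42]],
    [[176, -19, 0], [0, 0, -49]],
    [[176, -19, 0], [0, 0, -49]],
  ],
)

```text
time: 24.93
tcp_pos: [0.5203, -0.1366, 0.1587]
ee_rot: [0.581, 0.814, 0.001, -0.001]
force: [-0.2, -0.6, 0.0]
opening: 0.0357
gripper_force: 0.0
```

>>> jog_arm(
  increments=[
    [[16, 8, 0], [0, 0, -7]],
    [[32, 17, 3], [0, 0, -14]],
    [[48, 25, 6], [0, 0, -21]],
    [[63, 34, 10], [0, 0, -28]],
    [[79, 42, 14], [0, 0, -35]],
    [[95, 51, 17], [0, 0, -42]],
    [[111, 59, 20], [0, 0, -49]],
    [[111, 59, 20], [0, 0, -50]],
  ],
)

```text
time: 25.6
tcp_pos: [0.5393, -0.0143, 0.1383]
ee_rot: [0.184, 0.983, 0.0, -0.002]
force: [-0.2, -0.5, 0.2]
opening: 0.0362
gripper_force: 0.0
```

```bash
python3 plan.py '[[0,0,54,0],[0,0,-74,0],[176,-19,0,-49],[111,59,20,-50]]' '[["T",4,0.082],["T",4,0.2],[0.51,-0.15,0.2,109],["P",4,0.19],["P",4,0.14],["P",4,0.086]]'; python3 chk.py
```

```text
cmd [ 5.4070e-01 -1.6100e-02  1.4000e-01  1.5854e+02] meas [ 0.5393 -0.0143  0.1383] 158.9 t 25.6 q6 0.34 open 0.0362
[ 5.404e-01 -1.600e-02  8.200e-02  1.586e+02] -> [ 0  0 58  0] rows>= 1.4
[ 5.404e-01 -1.600e-02  2.000e-01  1.586e+02] -> [   0    0 -118    0] rows>= 2.8
[  0.51  -0.15   0.2  109.  ] -> [ -20 -136    0   50] rows>= 7.0
[ 0.4296 -0.3308  0.19   59.1   ] -> [-146 -133   10   49] rows>= 6.8
[ 0.4296 -0.3308  0.14   59.1   ] -> [ 0  0 50  0] rows>= 1.2
[ 0.4296 -0.3308  0.086  59.1   ] -> [ 0  0 54  0] rows>= 1.3
1 74 top z 0.081 hi [-0.0023  0.0032  0.0783] lo [-0.002   0.0056  0.065 ]
2 82 top z 0.103 hi [-0.0005  0.0035  0.0974] lo [-0.0011  0.002   0.0679]
3 79 top z 0.103 hi [-0.0009  0.0038  0.0978] lo [-0.0006  0.0033  0.0693]
4 73 top z 0.103 hi [-0.0004  0.0035  0.097 ] lo [-0.0007  0.0027  0.0678]
```

All four are seated. Last tube.

>>> jog_arm(
  increments=[
    [[0, 0, 20], [0, 0, 0]],
    [[0, 0, 45], [0, 0, 0]],
    [[0, 0, 58], [0, 0, 0]],
    [[0, 0, 58], [0, 0, 0]],
    [[0, 0, 58], [0, 0, 0]],
  ],
)

```text
time: 26.07
tcp_pos: [0.5392, -0.0175, 0.0814]
ee_rot: [0.188, 0.982, -0.0, -0.001]
force: [-0.0, 0.4, 0.3]
opening: 0.0359
gripper_force: 0.0
```

>>> jog_arm(
  increments=[
    [[0, 0, 0], [0, 0, 0]],
    [[0, 0, 0], [0, 0, 0]],
    [[0, 0, 0], [0, 0, 0]],
    [[0, 0, 0], [0, 0, 0]],
    [[0, 0, 0], [0, 0, 0]],
    [[0, 0, 0], [0, 0, 0]],
  ],
  hand=6,
  newtons=25,
)

```text
time: 26.57
tcp_pos: [0.5413, -0.0166, 0.0835]
ee_rot: [0.186, 0.983, 0.0, 0.001]
force: [0.7, -0.3, 5.4]
opening: 0.0139
gripper_force: 24.8
```

>>> jog_arm(
  increments=[
    [[0, 0, -15], [0, 0, 0]],
    [[0, 0, -45], [0, 0, 0]],
    [[0, 0, -80], [0, 0, 0]],
    [[0, 0, -110], [0, 0, 0]],
    [[0, 0, -118], [0, 0, 0]],
    [[0, 0, -118], [0, 0, 0]],
  ],
)

```text
time: 27.07
tcp_pos: [0.5423, -0.0164, 0.2034]
ee_rot: [0.186, 0.983, 0.001, 0.003]
force: [0.2, 0.8, -0.7]
opening: 0.0137
gripper_force: 24.5
```

>>> jog_arm(
  increments=[
    [[-3, -19, 0], [0, 0, 7]],
    [[-6, -39, 0], [0, 0, 14]],
    [[-9, -58, 0], [0, 0, 21]],
    [[-11, -78, 0], [0, 0, 28]],
    [[-14, -97, 0], [0, 0, 35]],
    [[-17, -117, 0], [0, 0, 42]],
    [[-20, -136, 0], [0, 0, 49]],
    [[-20, -136, 0], [0, 0, 50]],
  ],
)

```text
time: 27.73
tcp_pos: [0.5072, -0.1528, 0.1978]
ee_rot: [0.587, 0.81, -0.001, -0.002]
force: [-0.1, 1.2, -0.9]
opening: 0.0137
gripper_force: 24.5
```

>>> jog_arm(
  increments=[
    [[-21, -19, 1], [0, 0, 7]],
    [[-42, -38, 3], [0, 0, 14]],
    [[-63, -57, 4], [0, 0, 21]],
    [[-84, -76, 6], [0, 0, 28]],
    [[-105, -95, 7], [0, 0, 35]],
    [[-126, -114, 8], [0, 0, 42]],
    [[-146, -133, 10], [0, 0, 49]],
    [[-146, -133, 10], [0, 0, 49]],
  ],
)

```text
time: 28.4
tcp_pos: [0.427, -0.3338, 0.1879]
ee_rot: [0.87, 0.493, -0.001, -0.001]
force: [0.0, 0.2, -1.3]
opening: 0.0136
gripper_force: 24.5
```

>>> jog_arm(
  increments=[
    [[0, 0, 0], [0, 0, 0]],
    [[0, 0, 20], [0, 0, 0]],
    [[0, 0, 45], [0, 0, 0]],
    [[0, 0, 50], [0, 0, 0]],
    [[0, 0, 50], [0, 0, 0]],
  ],
)

```text
time: 28.82
tcp_pos: [0.4283, -0.3285, 0.1376]
ee_rot: [0.867, 0.498, -0.001, -0.003]
force: [-0.4, 0.9, 0.2]
opening: 0.0137
gripper_force: 24.5
```

```bash
python3 plan.py '[[0,0,58,0],[0,0,-118,0],[-20,-136,0,50],[-146,-133,10,49],[0,0,50,0]]' '[["P",4,0.086],["P",4,0.19],[0.3,-0.42,0.22,59]]'
python3 - <<'E'
from h import *
s,d=imaging.get_image("side")
f=lambda i,u,v,w:cv2.resize(i[v:v+w,u:u+w,::-1],(500,500),interpolation=cv2.INTER_CUBIC)
cv2.imwrite("pics/a9.png",f(s,280,80,110));x=r.state();print(x["tcp_pos"])
E
```

```text
cmd [ 0.4299 -0.3307  0.14   59.54  ] meas [ 0.4283 -0.3285  0.1376] 59.7 t 28.8 q6 1.45 open 0.0137
[ 0.4296 -0.3308  0.086  59.1   ] -> [ 0  0 54  0] rows>= 1.3
[ 0.4296 -0.3308  0.19   59.1   ] -> [   0    0 -104    0] rows>= 2.5
[ 0.3  -0.42  0.22 59.  ] -> [-143  -67  -30    1] rows>= 3.9
[ 0.42925418 -0.32946985  0.13930816]
```

View pics/a9.png

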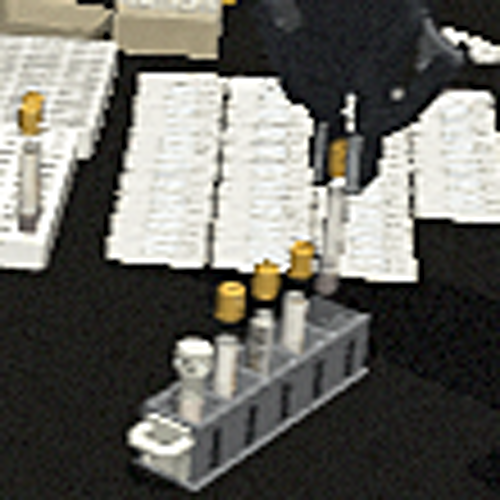

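Tubes 1–3 are in a row at (231,300), (265,280) and (302,260). Tube 4 hangs upright over the last pocket, its foot at (326,285). I lower, release and withdraw.

>>> jog_arm(
  increments=[
    [[0, 0, 15], [0, 0, 0]],
    [[0, 0, 30], [0, 0, 0]],
    [[0, 0, 42], [0, 0, 0]],
    [[0, 0, 52], [0, 0, 0]],
    [[0, 0, 54], [0, 0, 0]],
    [[0, 0, 54], [0, 0, 0]],
  ],
)

```text
time: 29.37
tcp_pos: [0.4295, -0.3312, 0.0864]
ee_rot: [0.868, 0.497, -0.0, 0.0]
force: [-1.3, -1.6, -1.8]
opening: 0.0137
gripper_force: 24.4
```

>>> jog_arm(
  increments=[
    [[0, 0, 0], [0, 0, 0]],
    [[0, 0, 0], [0, 0, 0]],
    [[0, 0, 0], [0, 0, 0]],
    [[0, 0, 0], [0, 0, 0]],
    [[0, 0, 0], [0, 0, 0]],
  ],
  hand=36,
)

```text
time: 29.78
tcp_pos: [0.4299, -0.3312, 0.0868]
ee_rot: [0.868, 0.497, 0.0, 0.0]
force: [0.8, -0.7, -0.0]
opening: 0.0357
gripper_force: 0.0
```

>>> jog_arm(
  increments=[
    [[0, 0, -20], [0, 0, 0]],
    [[0, 0, -50], [0, 0, 0]],
    [[0, 0, -80], [0, 0, 0]],
    [[0, 0, -104], [0, 0, 0]],
    [[0, 0, -104], [0, 0, 0]],
  ],
)

```text
time: 30.2
tcp_pos: [0.4323, -0.3331, 0.1964]
ee_rot: [0.868, 0.497, 0.002, 0.005]
force: [0.6, -1.1, -0.2]
opening: 0.0361
gripper_force: 0.0
```

>>> jog_arm(
  increments=[
    [[-36, -17, -8], [0, 0, 0]],
    [[-72, -34, -15], [0, 0, 0]],
    [[-108, -50, -22], [0, 0, 0]],
    [[-143, -67, -30], [0, 0, 0]],
    [[-143, -67, -30], [0, 0, 0]],
    [[-143, -67, -30], [0, 0, 0]],
  ],
)

```text
time: 30.7
tcp_pos: [0.2978, -0.4216, 0.2205]
ee_rot: [0.869, 0.495, 0.0, 0.0]
force: [0.1, -0.2, 0.2]
opening: 0.0361
gripper_force: 0.0
```

```bash
python3 chk.py
python3 - <<'E'
from h import *
s,d=imaging.get_image("side");t,_=imaging.get_image("top")
f=lambda i,u,v,w:cv2.resize(i[v:v+w,u:u+w,::-1],(400,400),interpolation=cv2.INTER_CUBIC)
cv2.imwrite("pics/a10.png",np.hstack([f(s,210,80,180),f(t,290,150,110)]))
E
```

```text
1 74 top z 0.081 hi [-0.0023  0.0036  0.0786] lo [-0.0023  0.0064  0.0655]
2 84 top z 0.103 hi [-0.0005  0.0034  0.0971] lo [-0.0012  0.0027  0.0672]
3 81 top z 0.103 hi [-0.0008  0.003   0.0972] lo [-0.0008  0.0026  0.068 ]
4 73 top z 0.102 hi [-0.0012  0.0031  0.0971] lo [-0.0007  0.0029  0.0673]
5 79 top z 0.103 hi [0.0001 0.0057 0.096 ] lo [0.0003 0.0043 0.0673]
```

View pics/a10.png

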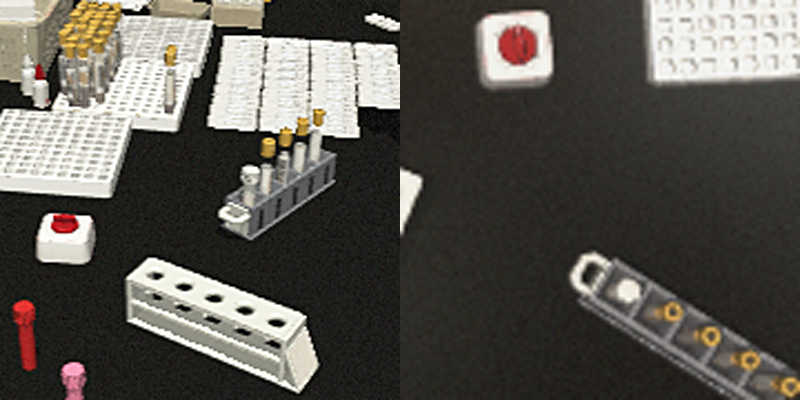

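All five tubes stand upright and seated in the carrier, with the control at the loop (628,290). The rack is empty, the timer and the two look-alikes in view are where they were, and the arm is clear.

```bash
python3 -c "
from cell import ticket;print(ticket.sign_off())"
```

```text
the job is handed in; nothing more can be done
None
```

The carrier is loaded and handed in at about 31 s: the control tube is at the loop, sample tubes 1 to 4 follow it in rack order, all five measured upright and fully down, and I did not move the timer or dropper bottle.

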